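# Seat a circuit board on the preheater

## Task

On the flat preheater, push the orange circuit-board carrier along the glass with your fingertips, at its outer edges, until it sits flush in the corner against both the rear stop and the side stop. Then push the sliding clamp from behind, by its red back, until its blue jaw rests against the carrier. Do not lift the carrier, do not touch the electronic parts on it or the blue jaw, and leave the jar, the nozzle and the chip tray where they stand.

Things in the scene. Friction and masses are not known exactly. Their poses are not given: they have to be found in the camera images.
- preheater: Fixed low box, aluminium with black glass top, 280 (x) x 480 (y) x 50 mm high; place and yaw vary. Origin on the bench, under it: the top spans x -140..140, y -270..210 mm of its own frame, at z 50 mm. +x points away from the robot, +y to the robot's left, z up. Rear stop: fixed aluminium bar on the glass, 12 mm high, 14 thick, inner face at x = +100 mm, y -130..110.
- corner (a point): Point on the glass where the inner faces of the two stops meet, the far left corner: x = +100, y = +110 mm of the preheater frame; axes as the preheater's. The side stop, a fixed aluminium bar 12 mm high, 14 thick, has its inner face at preheater y = +110 mm, x from -30 to 100 mm.
- carrier: Loose orange frame with a green circuit board: 100 (x) x 150 (y) x 10 mm, 0.3 to 0.55 kg, flat on the glass (a push of 1.5 to 4 N slides it). Origin at the centre of its underside; at the start its axes are within 0.25 rad of the preheater's. Fully seated its origin is at x = +50, y = +35 mm of the preheater frame, with the same yaw.
- electronics: The heat sink, connectors and capacitors standing on the board, part of the carrier; not to be touched. Origin at the carrier's centre, 10.5 mm above the carrier's underside; within 36 x 62 mm either side (x, y), the heat sink at the middle is 36 x 36 mm and the tallest, 16 mm above this origin.
- clamp (a joint): Sliding clamp on the right (-y) part of the glass: travel in m along the preheater's +y, 0 to 0.21; at 0 the jaw face is at y = -220 mm of the preheater frame. Stays where left; about 2 N moves it. 96 mm wide (along x, centred at preheater x = +45 mm), 24 mm thick along y: a red block with a 4 mm blue jaw on its front, reaching 28 mm above the glass.
- jaw_face (a point): Middle of the front face (towards the carrier, +y) of the clamp's blue jaw, 14 mm above the glass; axes as the preheater's. The jaw, 96 x 4 x 28 mm high, is not to be touched by the fingers.
- clamp_back (a point): Middle of the clamp's back face (-y side), 24 mm behind the jaw face, 14 mm above the glass: the red face to push, 96 mm wide, upright from the glass to 28 mm; axes as the preheater's.
- flux_jar: Small jar with a white cap, 38 mm across, 42 mm high, standing on the glass left of the side stop; leave alone. Origin at the centre of its underside.
- nozzle: Steel hot-air nozzle, 38 mm across at its foot, 40 mm high, standing on the glass left of the side stop; leave alone. Origin at the centre of its underside.
- chip_tray: Yellow divided tray, 42 x 56 x 14 mm high, near the front right corner of the glass; leave alone. Origin at the centre of its underside.

How it is judged:
By the outcome, as a careful person would: the job done as asked, in the order asked, and still so for the second after the job is handed in, with the robot touching nothing.
It also fails if it takes over 64 s, if anything falls off the work surface, if the arm or the gripper's body presses on something with over 40 N, if the wrist force passes 120 N, or if a joint passes its speed limit or range.

## Robot

A 7-joint arm with a two-finger parallel gripper is mounted at the origin on the work surface. World frame = base frame: x ahead of the robot, y to its left, z up, the work surface at z = 0. Lengths are in m, angles in rad, forces in N, time in s.
With the tool pointing down it reaches from about 0.425 to 0.875 m from the base axis. Payload 4.7 kg.
Tool frame: the origin (TCP) lies at the very end of the fingers, on their centre line; the grasp point (between the pads) lies 19 mm behind it; z points along the fingers, y is the line along which they close (so a half turn about z gives the same grasp; the last joint's range is limited). The gripper opens to 87 mm and grips with 3 to 60 N. Pads are 19 mm wide; open, the fingers measure 117 mm over their backs; the gripper's body (75 mm by 190 mm) begins 51 mm behind the grasp point.
Start: joints at [1.196, 0.321, -0.07, 1.45, 0.023, 1.371, -0.057], TCP at [0.246, -0.602, 0.223] pointing down, gripper open.
Joint ranges: [-2.86, 2.86], [-0.3, 2.09], [-1.38, 1.24], [0.06, 2.45], [-1.56, 4.7], [0.09, 2.05], [-2.69, 2.69]. Speed limits (rad/s): [2.57, 2.57, 3.14, 3.14, 3.14, 3.14, 3.14].

## Interface

Orientations are given as a rotation vector (axis times angle).
In Python, from bench import ctrl, get_image, job gives the robot as it stands.
- The arm moves only by the shell command python3 -m crank 'ROWS' [FORCE]. ROWS is JSON, a list that holds one entry, the list of rows, each a list of 5 numbers: the shift along the tool's x, y, z in mm, then the turn about the tool's z in rad, then the closure, from -1 (fully open) to 1 (shut), so that 0 is half open. A call has 1 to 10 rows; each row shifts and turns the commanded pose from where the row before left it, along the tool's axes as they then stand; what a row does not reach is not made up. A row lasts 1/12 s, in which the tool goes at most 41.7 mm and 7.16 degrees, less where a joint would pass 70% of its speed; a pose out of reach is approached as far as the arm can. A call with a gripper value outside its range is refused whole. The fingers move at their own pace and stop on an object; FORCE is the grip in N (left out, the last holds). Time passes only in rows, so rows that do not move let the fingers close. It gives the time, the measured TCP pose, the force, the opening and the grip force at its end, in the units of the state.
- ctrl.get_state(): the state, without advancing time (a new reading comes with each control period).
- get_image(name): name is "scene" or "top" or "wrist"; returns a dict with "pixels" (480x640x3 uint8, red, green, blue), "fx", "fy", "cx", "cy" (pixels), "T" (4x4, takes a point from camera to world coordinates); the wrist camera has in their place "T_tool_cam" (4x4, takes a point from camera to tool coordinates, whose origin is the TCP and whose axes are the flange's). Camera axes: x right, y down, z forward; pixel columns grow to the right and rows downward; lengths in m; the calibration is good to about 2 mm. A picture is of the moment at which its call begins: read the wrist's pose just before it. There is no depth.
- job.close_job(): hands the job in; it is judged then, once.
The state is a dict: "time": time; "joint_positions": joint angles; "qd": joint speeds; "joint_torque": joint torques, N m; "position": TCP position; "tool_rot": TCP orientation; "ft_force": force on the tool from outside, world axes, zero at the start; "torque": the same for the moment, N m; "grip_width": opening from 0.0 (shut) to 1.0 (fully open); "grip_force": force on a finger pad.
Only numpy, scipy, OpenCV 4.12 (cv2) and the standard library are available. Lean on these libraries where they do the work, as an engineer would, in place of code of your own. Each camera call takes 0.05 s, during which the arm holds its last target. There are 200 camera calls.

## Working session

There is one attempt and no reset: what is moved stays moved. The work goes in short steps, Python scripts to look and compute and a shell command to move; the robot and the scene stay as the last step left them, time stands still between calls to the robot, and variables do not carry over. Pictures are saved under pics/ and viewed, at most 10 in all, crops included, and the job is handed in when it is done.

```bash
mkdir -p pics
cat > h.py <<'E'
import numpy as np, cv2
from bench import ctrl,get_image,job
from scipy.spatial.transform import Rotation as R
def ray(im,uv,z):
    T=np.array(im['T']); d=T[:3,:3]@np.array([(uv[0]-im['cx'])/im['fx'],(uv[1]-im['cy'])/im['fy'],1.])
    o=T[:3,3]; return o+d*(z-o[2])/d[2]
def save(im,n): cv2.imwrite('pics/'+n,np.array(im['pixels'])[:,:,::-1])
E
python3 - <<'E'
from h import *
import pickle
s=ctrl.get_state(); print(s['position'],s['tool_rot'],s['time'],s['grip_width'],R.from_rotvec(s['tool_rot']).as_matrix().round(3))
for n in('top','scene'):
    im=get_image(n); save(im,n+'0.png'); pickle.dump({k:im[k] for k in im if k!='pixels'},open(n+'.pkl','wb'))
    print(n,im['fx'],im['cx'],im['cy'],np.array(im['T']).round(3))
E
```

```text
[ 0.24615866 -0.600988    0.22144384] [-3.08057066e+00 -6.06651675e-01  7.26006377e-04] 0.0 1.003384273396607 [[ 0.925  0.379 -0.001]
 [ 0.379 -0.925  0.002]
 [-0.    -0.002 -1.   ]]
top 502.63930165810046 315.6974974895817 240.83825749852375 [[-0.028 -0.996  0.086  0.449]
 [-0.999  0.03   0.027  0.006]
 [-0.03  -0.085 -0.996  0.817]
 [ 0.     0.     0.     1.   ]]
scene 525.6827124609395 318.76036165319675 241.67417641049244 [[ 0.763  0.474 -0.439  0.899]
 [ 0.646 -0.579  0.497 -0.379]
 [-0.019 -0.663 -0.748  0.685]
 [ 0.     0.     0.     1.   ]]
```

View pics/top0.png

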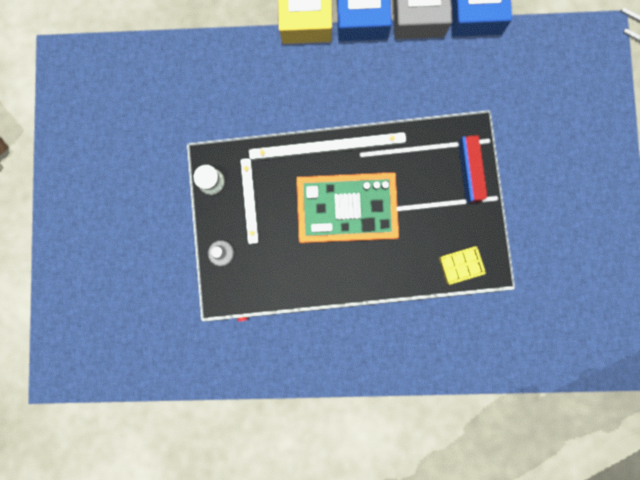

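View pics/scene0.png

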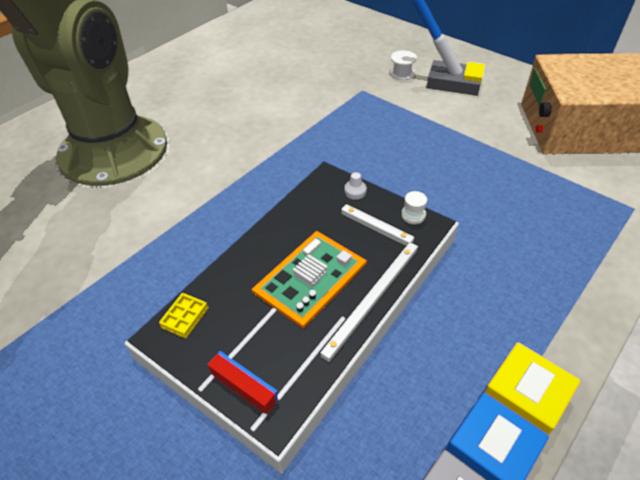

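The top view shows the glass with corners near (189,144), (490,112), (513,288) and (203,320). The carrier is at about (348,208), the clamp at (474,168) and the tray at (463,265). I'll enlarge it.

Run:
```python
import cv2
im=cv2.imread('pics/top0.png')[105:325,180:520]
cv2.imwrite('pics/crop0.png',cv2.resize(im,None,fx=2.35,fy=2.35,interpolation=cv2.INTER_CUBIC))
```

```text
(no output)
```

View pics/crop0.png

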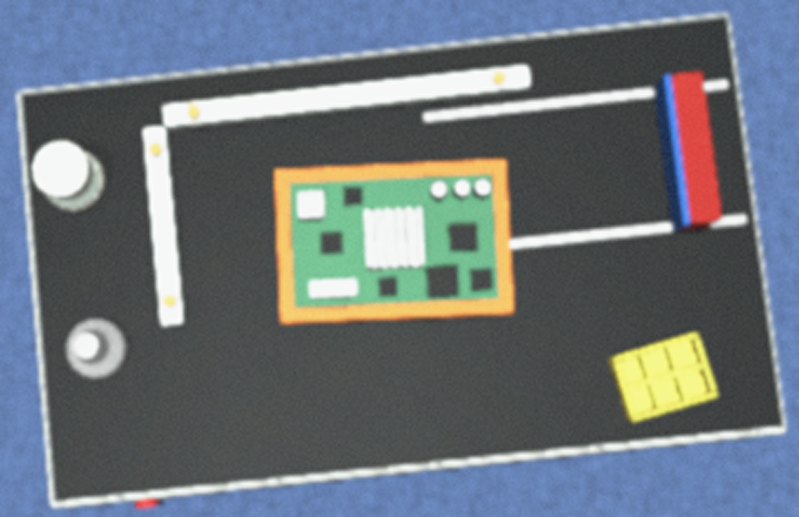

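The crop shows the glass corners at (19,93), (727,15), (785,430) and (55,505). The carrier corners are at (274,170), (506,159), (514,313) and (281,323). The clamp back's top edge runs from (702,72) to (721,220).

```bash
cat >> h.py <<'E'
import pickle
def fit(P,W): # rigid 2D: world=R(yaw)P+t
    P=np.array(P,float);W=np.array(W)[:,:2];a=P-P.mean(0);b=W-W.mean(0)
    y=np.arctan2((a[:,0]*b[:,1]-a[:,1]*b[:,0]).sum(),(a*b).sum());c,s=np.cos(y),np.sin(y);M=np.array([[c,-s],[s,c]])
    t=W.mean(0)-M@P.mean(0);return y,t,(W-P@M.T-t)
E
python3 - <<'E'
from h import *
im=pickle.load(open('top.pkl','rb'))
f=lambda L,z:np.array([ray(im,(180+(x+.5)/2.35-.5,105+(y+.5)/2.35-.5),z) for x,y in L])
W=f([(19,93),(727,15),(785,430),(55,505)],.05)
y,t,r=fit([(.14,.21),(.14,-.27),(-.14,-.27),(-.14,.21)],W);print('pre',y,t,r.round(4).tolist())
M=np.array([[np.cos(y),-np.sin(y)],[np.sin(y),np.cos(y)]])
loc=lambda w:(w[:,:2]-t)@M
C=f([(274,170),(506,159),(514,313),(281,323)],.06)
yc,tc,r=fit([(.05,.075),(.05,-.075),(-.05,-.075),(-.05,.075)],C);print('car',yc,tc,r.round(4).tolist(),'local',(tc-t)@M,yc-y)
print('carcorners loc',loc(C))
print('clampback',loc(f([(702,72),(721,220)],.078)),'tray',loc(f([(610,356),(698,332),(719,398),(632,422)],.064)))
print('stops rear in (left,right)',loc(f([(165,127),(530,88)],.062)),'side in',loc(f([(166,126),(184,323)],.062)))
print('jar,noz',loc(f([(60,168)],.092)),loc(f([(87,346)],.09)))
E
```

```text
pre 0.07626747735016824 [0.55218941 0.00668058] [[-0.0025, -0.0037], [-0.0034, 0.0039], [0.0024, 0.004], [0.0035, -0.0043]]
car 0.014062280361551325 [ 0.56412722 -0.02293706] [[0.0001, 0.0004], [0.0001, -0.0003], [-0.0002, 0.0001], [-0.0, -0.0003]] local [ 0.00964644 -0.03044112] -0.062205196988616915
carcorners loc [[ 0.06433874  0.04170255]
 [ 0.05496994 -0.10868566]
 [-0.04509552 -0.10203337]
 [-0.03562741  0.04725198]]
clampback [[ 0.09315578 -0.2353622 ]
 [-0.00211541 -0.23467545]] tray [[-0.07902303 -0.15846797]
 [-0.06974939 -0.21541913]
 [-0.11249922 -0.22301072]
 [-0.12180913 -0.16698396]]
stops rear in (left,right) [[ 0.10011301  0.10965653]
 [ 0.09933147 -0.12927934]] side in [[ 0.10070252  0.10894267]
 [-0.02916892  0.10933001]]
jar,noz [[0.07331537 0.17373553]] [[-0.03975864  0.16694203]]
```

```bash
cat >> h.py <<'E'
Y0,T0=0.0763,np.array([.5522,.0067]); ML=np.array([[np.cos(Y0),-np.sin(Y0)],[np.sin(Y0),np.cos(Y0)]])
def where(target=None):
    s=ctrl.get_state();p=np.array(s['position']);r=R.from_rotvec(s['tool_rot']).as_matrix()
    l=(p[:2]-T0)@ML; a=np.arctan2(r[1,0],r[0,0])-Y0
    print('t',round(s['time'],2),'loc mm',(l*1e3).round(1),'z',round(p[2]*1e3,1),'tool-x ang',round(a,4),'F loc',(np.array(s['ft_force'][:2])@ML).round(2),round(s['ft_force'][2],2),'grip',round(s['grip_width'],3))
    if target is not None:
        w=np.r_[ML@np.array(target[:2])/1e3+T0,target[2]/1e3]; print('shift tool mm',(r.T@(w-p)*1e3).round(1))
E
python3 -m crank '[[[0,0,0,0.1043,-1],[0,0,0,0.1043,-1],[0,0,0,0.1043,-1],[0,0,0,0,-1]]]'; python3 -c "
from h import *
where((-75,-30,150))"
```

```text
time: 0.43
position: [0.2463, -0.6012, 0.222]
tool_rot: [-3.139, -0.115, 0.001]
ft_force: [-0.2, 0.1, 0.1]
grip_width: 0.999
grip_force: 0.0
t 0.43 loc mm [-351.4 -582.9] z 222.0 tool-x ang -0.003 F loc [-0.22  0.13] 0.11 grip 0.999
shift tool mm [ 274.8 -553.6   72.3]
```

```bash
python3 -m crank '[[[14,-28,3,0,-1],[14,-28,3,0,-1],[14,-28,3,0,-1],[14,-28,3,0,-1],[14,-28,3,0,-1],[14,-28,3,0,-1],[14,-28,3,0,-1],[14,-28,3,0,-1],[14,-28,3,0,-1],[14,-28,3,0,-1]]]' >/dev/null; python3 -m crank '[[[14,-28,3,0,-1],[14,-28,3,0,-1],[14,-28,3,0,-1],[14,-28,3,0,-1],[14,-28,3,0,-1],[14,-28,3,0,-1],[14,-28,3,0,-1],[14,-28,3,0,-1],[14,-28,3,0,-1],[0,0,0,0,-1]]]' >/dev/null; python3 -c "
from h import *
where((-75,-30,55))"
```

```text
t 2.1 loc mm [-83.2 -44.3] z 165.3 tool-x ang 0.012 F loc [0.48 0.58] 0.08 grip 0.999
shift tool mm [  8.2 -13.8 110.4]
```

```bash
python3 -m crank '[[[0,-14,10,0,-1],[0,0,20,0,-1],[0,0,20,0,-1],[0,0,20,0,-1],[0,0,20,0,-1],[0,0,8,0,-1],[0,0,0,0,-1],[0,0,0,0,-1]]]' >/dev/null; python3 -c "
from h import *
where((-70,-30,55))
im=get_image('wrist');save(im,'w1.png')"
```

```text
t 2.77 loc mm [-85.1 -37.2] z 67.8 tool-x ang 0.0008 F loc [0.47 0.07] 0.38 grip 0.999
shift tool mm [15.1 -7.2 12.7]
```

View pics/w1.png

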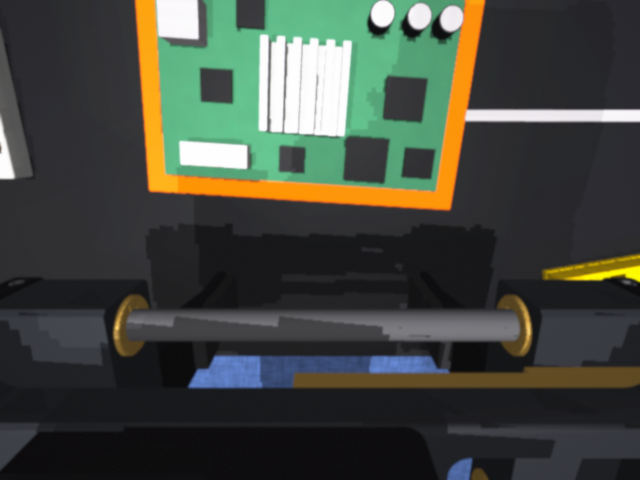

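The wrist view shows the carrier's near edge, from (150,190) to (450,208), ahead of the open fingers, with nothing in between. I'll lower the fingers and push.

```bash
python3 -m crank '[[[0,-5,6,0,-1],[0,0,7,0,-1],[10,0,0,0,-1],[10,0,0,0,-1],[5,0,0,0,-1],[5,0,0,0,-1],[5,0,0,0,-1],[0,0,0,0,-1]]]' >/dev/null; python3 -c "
from h import *
where((-10,-30,55))"
```

```text
t 3.48 loc mm [-49.7 -32.7] z 54.4 tool-x ang -0.0009 F loc [-2.64 -1.37] 0.23 grip 0.997
shift tool mm [39.7 -2.8 -0.6]
```

```bash
python3 -m crank '[[[5,0,0,0,-1],[5,0,0,0,-1],[5,0,0,0,-1],[5,0,0,0,-1],[5,0,0,0,-1],[3,0,0,0,-1],[0,0,0,0,-1]]]' >/dev/null; python3 -c "
from h import *
where((-10,-30,55))"
python3 -m crank '[[[3,0,0,0,-1],[2,0,0,0,-1],[2,0,0,0,-1],[0,0,0,0,-1]]]' >/dev/null; python3 -c "
from h import *
where((-10,-30,55))"
```

```text
t 4.07 loc mm [-20.8 -31.9] z 54.6 tool-x ang 0.0 F loc [-0.1  -0.22] -0.91 grip 1.001
shift tool mm [10.8 -1.9 -0.4]
t 4.4 loc mm [-15.2 -32.2] z 54.6 tool-x ang -0.0003 F loc [-3.35  0.09] 1.67 grip 0.998
shift tool mm [ 5.2 -2.2 -0.4]
```

```bash
python3 -m crank '[[[1,0,0,0,-1],[1,0,0,0,-1],[1,0,0,0,-1],[1,0,0,0,-1],[0,0,0,0,-1]]]' >/dev/null; python3 -c "
from h import *
where((-10,-30,55))
im=get_image('top');i=im['pixels'][105:325,180:520,::-1];cv2.imwrite('pics/c2.png',cv2.resize(i,None,fx=2.35,fy=2.35,interpolation=2))"
```

```text
t 4.82 loc mm [-11.4 -32.3] z 54.6 tool-x ang -0.0004 F loc [-3.83 -0.39] 3.12 grip 0.994
shift tool mm [ 1.4 -2.3 -0.4]
```

View pics/c2.png

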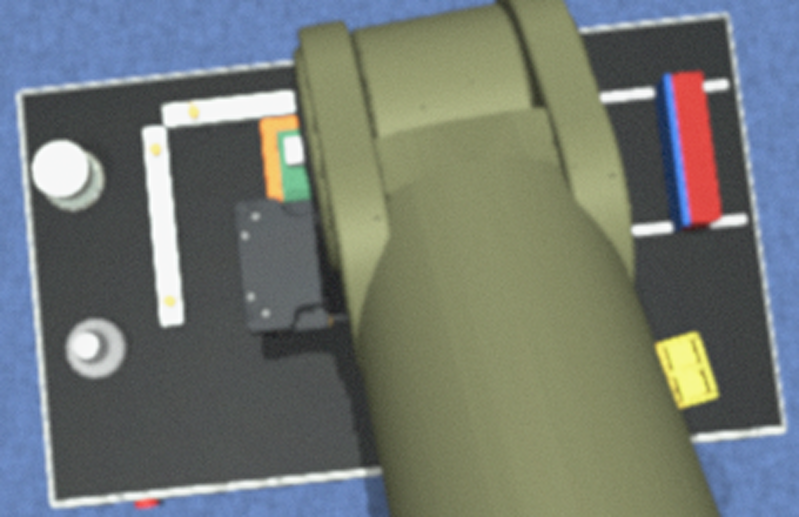

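The carrier now lies nearly parallel to the rear stop, with its left end at (262,118) about a millimetre short. I'll keep pushing until the force rises.

```bash
for i in 1 2 3; do python3 -m crank '[[[1,0,0,0,-1],[0,0,0,0,-1]]]' >/dev/null; python3 -c "
from h import *
where()"; done
```

```text
t 5.03 loc mm [-10.4 -32.4] z 54.6 tool-x ang -0.0005 F loc [-4.97  0.41] 3.18 grip 1.002
t 5.2 loc mm [ -9.9 -32.4] z 54.6 tool-x ang -0.0004 F loc [-5.84  0.38] 3.81 grip 0.999
t 5.37 loc mm [ -9.8 -32.4] z 54.5 tool-x ang -0.0006 F loc [-8.37  0.31] 6.09 grip 0.999
```

```bash
python3 -m crank '[[[1,0,-0.5,0,-1],[1,0,0,0,-1],[0,0,0,0,-1]]]' >/dev/null; python3 -c "
from h import *
where()"
python3 -m crank '[[[-10,0,0,0,-1],[-20,0,0,0,-1],[-10,0,-10,0,-1],[0,0,-30,0,-1],[0,0,-30,0,-1],[0,0,-30,0,-1],[0,0,0,0,-1]]]' >/dev/null; python3 -c "
from h import *
where((45,-140,150))"
```

```text
t 5.62 loc mm [ -9.6 -32.3] z 54.5 tool-x ang -0.0006 F loc [-12.17   0.33] 8.98 grip 1.0
t 6.2 loc mm [-40.7 -32.7] z 161.7 tool-x ang -0.0003 F loc [1.14 0.46] -0.2 grip 1.001
shift tool mm [ 85.5 107.3  13.3]
```

```bash
python3 -m crank '[[[18,22,0,-0.12,0],[0,0,0,-0.12,0],[0,0,0,-0.12,0],[0,0,0,-0.12,0],[0,0,0,-0.12,0],[0,0,0,-0.12,0],[0,0,0,-0.12,0],[0,0,0,-0.12,0],[0,0,0,-0.12,0],[0,0,0,-0.12,0]]]' >/dev/null;  python3 -m crank '[[[0,0,0,-0.12,0],[0,0,0,-0.12,0],[0,0,0,-0.12,0],[0,0,0,0,0]]]' >/dev/null;python3 -c "
from h import *
where((50,-140,90));print(np.pi/2,np.round(ctrl.get_state()['joint_positions'],2))"
```

```text
t 7.37 loc mm [-27.  -54.3] z 155.1 tool-x ang 1.5627 F loc [ 0.24 -0.54] 0.77 grip 0.498
shift tool mm [-85.   77.5  65.3]
1.5707963267948966 [ 0.7   0.17 -0.72  1.81  0.12  1.2   0.02]
```

```bash
python3 -m crank '[[[-22,20,0,-0.008,0],[-22,20,0,0,0],[-22,20,0,0,0],[-20,18,0,0,0],[0,0,20,0,0],[0,0,20,0,0],[0,0,20,0,0],[0,0,0,0,0],[0,0,0,0,0]]]' >/dev/null;python3 -c "
from h import *
where((50,-140,55));im=get_image('wrist');save(im,'w3.png')"
```

```text
t 8.12 loc mm [  49.1 -140.5] z 94.2 tool-x ang 1.5655 F loc [-0.73  1.32] -0.2 grip 0.5
shift tool mm [ 0.5  0.9 39.2]
```

View pics/w3.png

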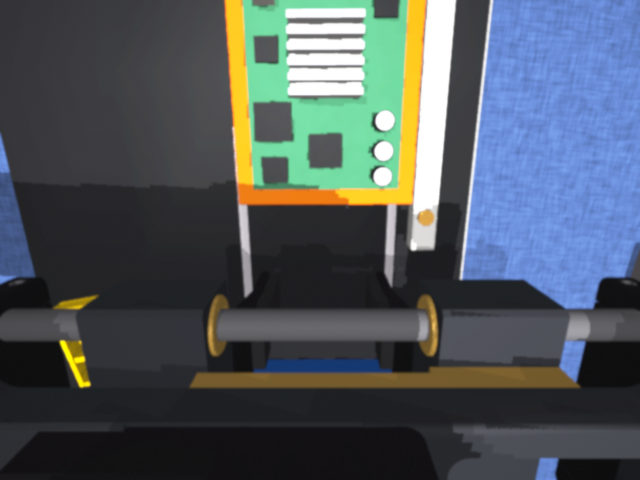

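The wrist view shows the carrier flush along the rear stop, with its right edge at row 195, columns 240–412. Thin rails run at columns 246 and 390, so I'll narrow the fingers to stay between them, then lower and push left.

```bash
python3 -m crank '[[[0,1,10,-0.005,0.3],[0,0,15,0,0.3],[0,0,13,0,0.3],[0,0,0,0,0.3],[0,0,0,0,0.3]]]' >/dev/null;python3 -c "
from h import *
where((50,-140,55))"
python3 -m crank '[[[5,0,0,0,0.3],[5,0,0,0,0.3],[5,0,0,0,0.3],[5,0,0,0,0.3],[5,0,0,0,0.3],[5,0,0,0,0.3],[0,0,0,0,0.3]]]' >/dev/null;python3 -c "
from h import *
where((50,-50,55))"
```

```text
t 8.58 loc mm [  50.1 -140.5] z 56.6 tool-x ang 1.5725 F loc [1.06 0.4 ] -0.4 grip 0.356
shift tool mm [ 0.5 -0.1  1.6]
t 9.17 loc mm [  50.6 -110. ] z 57.4 tool-x ang 1.5738 F loc [-0.06  0.48] 1.08 grip 0.354
shift tool mm [60.  -0.5  2.3]
```

```bash
python3 -m crank '[[[5,0,2,0,0.3],[5,0,0,0,0.3],[5,0,0,0,0.3],[5,0,0,0,0.3],[5,0,0,0,0.3],[5,0,0,0,0.3],[5,0,0,0,0.3],[0,0,0,0,0.3]]]' >/dev/null;python3 -c "
from h import *
where((50,-50,55))"
python3 -m crank '[[[5,0,0,0,0.3],[5,0,0,0,0.3],[5,0,0,0,0.3],[3,0,0,0,0.3],[0,0,0,0,0.3]]]' >/dev/null;python3 -c "
from h import *
where((50,-50,55))"
```

```text
t 9.83 loc mm [ 50.9 -76.2] z 55.7 tool-x ang 1.5725 F loc [ 0.1  -3.27] 2.95 grip 0.349
shift tool mm [26.2 -0.9  0.7]
t 10.25 loc mm [ 50.8 -58.3] z 55.5 tool-x ang 1.5723 F loc [-0.09 -3.41] 3.2 grip 0.349
shift tool mm [ 8.3 -0.7  0.5]
```

```bash
python3 -m crank '[[[2,0,0,0,0.3],[2,0,0,0,0.3],[1,0,0,0,0.3],[0,0,0,0,0.3]]]' >/dev/null;python3 -c "
from h import *
where()"
for i in 1 2 3 4 5; do python3 -m crank '[[[1,0,0,0,0.3],[0,0,0,0,0.3]]]' >/dev/null;python3 -c "
from h import *
where()"; done
```

```text
t 10.58 loc mm [ 50.7 -54.1] z 55.4 tool-x ang 1.5716 F loc [ 0.31 -4.65] 4.7 grip 0.351
t 10.75 loc mm [ 50.7 -53.4] z 55.5 tool-x ang 1.5714 F loc [ 0.87 -6.43] 3.95 grip 0.345
t 10.92 loc mm [ 50.6 -52.5] z 55.4 tool-x ang 1.5713 F loc [-0.26 -6.17] 4.07 grip 0.35
t 11.08 loc mm [ 50.6 -51.5] z 55.4 tool-x ang 1.5713 F loc [-0.55 -5.16] 5.0 grip 0.353
t 11.25 loc mm [ 50.7 -50.5] z 55.4 tool-x ang 1.5712 F loc [ 0.33 -5.3 ] 3.84 grip 0.347
t 11.42 loc mm [ 50.7 -49.8] z 55.5 tool-x ang 1.5711 F loc [ 1.04 -5.14] 4.38 grip 0.35
```

```bash
for i in 1 2 3 4; do python3 -m crank '[[[1,0,0,0,0.3],[0,0,0,0,0.3]]]' >/dev/null;python3 -c "
from h import *
where()"; done
```

```text
t 11.58 loc mm [ 50.6 -49.7] z 55.5 tool-x ang 1.5708 F loc [ 0.04 -7.64] 4.67 grip 0.354
t 11.75 loc mm [ 50.6 -49.7] z 55.5 tool-x ang 1.5701 F loc [ 0.12 -9.21] 4.6 grip 0.348
t 11.92 loc mm [ 50.6 -49.6] z 55.5 tool-x ang 1.5697 F loc [  0.61 -11.19] 4.77 grip 0.352
t 12.08 loc mm [ 50.6 -49.5] z 55.5 tool-x ang 1.5692 F loc [  0.98 -11.68] 4.77 grip 0.349
```

```bash
python3 -m crank '[[[-10,0,0,0,0.3],[-15,0,0,0,0.3],[0,0,-30,0,0.3],[0,0,-30,0,0.3],[0,0,-30,0,-1],[0,30,0,0.12,-1],[0,0,0,0.12,-1],[0,0,0,0.12,-1],[0,0,0,0.12,-1],[0,0,0,0.12,-1]]]' >/dev/null;  python3 -m crank '[[[0,0,0,0.12,-1],[0,0,0,0.12,-1],[0,0,0,0.12,-1],[0,0,0,0.12,-1],[0,0,0,0.12,-1],[0,0,0,0.12,-1],[0,0,0,0.12,-1],[0,0,0,0.12,-1],[0,0,0,0.01,-1],[0,0,0,0,-1]]]' >/dev/null;python3 -c "
from h import *
where((-45,30,120));im=get_image('wrist');save(im,'w4.png')"
```

```text
t 13.75 loc mm [ 79.9 -67.1] z 144.2 tool-x ang 0.0065 F loc [-0.26  1.43] -0.92 grip 1.003
shift tool mm [-124.2  -97.8   24.5]
```

View pics/w4.png

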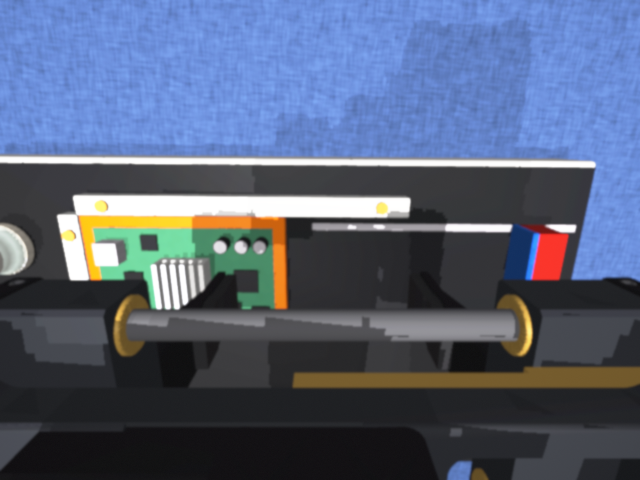

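The wrist view shows the carrier tight against the rear stop (row ~217) and the side stop (column ~85). I'll confirm with one more light push on the near edge.

```bash
python3 -m crank '[[[-25,-20,0,0.006,-1],[-25,-20,0,0,-1],[-25,-20,0,0,-1],[-25,-20,0,0,-1],[-25,-17,0,0,-1],[0,0,0,0,-1],[0,0,0,0,-1]]]' >/dev/null;  python3 -c "
from h import *
where((-40,30,55))"
```

```text
t 14.38 loc mm [-45.4  29.9] z 145.2 tool-x ang 0.0013 F loc [ 0.31 -0.63] -0.64 grip 1.0
shift tool mm [ 5.3 -0.2 90.2]
```

```bash
python3 -m crank '[[[0,0,25,0,-1],[0,0,25,0,-1],[0,0,25,0,-1],[0,0,15,0,-1],[0,0,0,0,-1],[8,0,0,0,-1],[8,0,0,0,-1],[8,0,0,0,-1],[6,0,0,0,-1],[0,0,0,0,-1]]]' >/dev/null;  python3 -c "
from h import *
where((-10,30,55))"
for i in 1 2 3 4; do python3 -m crank '[[[1.5,0,0,0,-1],[0,0,0,0,-1]]]' >/dev/null;python3 -c "
from h import *
where()"; done
```

```text
t 15.22 loc mm [-12.1  28.5] z 56.0 tool-x ang -0.0035 F loc [-0.14  0.54] -0.81 grip 1.002
shift tool mm [ 2.1 -1.5  1. ]
t 15.38 loc mm [-12.8  28.6] z 55.2 tool-x ang -0.0032 F loc [-0.4   0.13] -1.28 grip 0.999
t 15.55 loc mm [-11.5  28.5] z 55.1 tool-x ang -0.0033 F loc [-0.08  0.63] 0.28 grip 1.001
t 15.72 loc mm [-10.2  28.5] z 55.0 tool-x ang -0.0033 F loc [-1.03 -0.27] 0.12 grip 1.002
t 15.88 loc mm [-10.   28.5] z 54.8 tool-x ang -0.0031 F loc [-4.95 -0.18] 3.64 grip 1.0
```

```bash
python3 -m crank '[[[1.5,0,0,0.002,-1],[1.5,0,0,0,-1],[0,0,0,0,-1]]]' >/dev/null;python3 -c "
from h import *
where()"
python3 -m crank '[[[-10,0,0,0,-1],[-20,0,0,0,-1],[-10,0,-10,0,-1],[0,0,-30,0,-1],[0,0,-30,0,-1],[0,0,-30,0,-1],[0,0,0,0,0],[0,0,0,0,0]]]' >/dev/null; python3 -c "
from h import *
where((45,-275,150))"
```

```text
t 16.13 loc mm [-9.6 28.6] z 54.6 tool-x ang -0.0048 F loc [-11.48  -0.21] 10.29 grip 1.003
t 16.8 loc mm [-43.6  28.6] z 157.1 tool-x ang -0.0056 F loc [-0.91  0.29] -0.21 grip 0.921
shift tool mm [ 90.3 303.1   8. ]
```

```bash
python3 -m crank '[[[9,30,0,0.006,0.3],[9,30,0,0,0.3],[9,30,0,0,0.3],[9,30,0,0,0.3],[9,30,0,0,0.3],[9,30,0,0,0.3],[9,30,0,0,0.3],[9,30,0,0,0.3],[9,30,0,0,0.3],[9,30,0,0,0.3]]]' >/dev/null;  python3 -m crank '[[[0,0,0,-0.12,0.3],[0,0,0,-0.12,0.3],[0,0,0,-0.12,0.3],[0,0,0,-0.12,0.3],[0,0,0,-0.12,0.3],[0,0,0,-0.12,0.3],[0,0,0,-0.12,0.3],[0,0,0,-0.12,0.3],[0,0,0,-0.12,0.3],[0,0,0,-0.12,0.3]]]' >/dev/null; python3 -m crank '[[[0,0,0,-0.12,0.3],[0,0,0,-0.12,0.3],[0,0,0,-0.12,0.3],[0,0,0,-0.011,0.3],[0,0,0,0,0.3],[0,0,0,0,0.3]]]' >/dev/null;python3 -c "
from h import *
where((45,-272,62))"
```

```text
t 18.97 loc mm [  40.9 -272.1] z 154.0 tool-x ang 1.5567 F loc [-0.31 -0.45] -0.04 grip 0.352
shift tool mm [ 0.1  4.2 92. ]
```

```bash
python3 -m crank '[[[0,4,20,0.014,0.3],[0,0,24,0,0.3],[0,0,24,0,0.3],[0,0,24,0,0.3],[0,0,0,0,0.3],[0,0,0,0,0.3]]]' >/dev/null;python3 -c "
from h import *
where((45,-240,62));im=get_image('top');i=im['pixels'][105:325,180:520,::-1];cv2.imwrite('pics/c5.png',cv2.resize(i,None,fx=2.35,fy=2.35,interpolation=2))"
```

```text
t 19.47 loc mm [  44.2 -271.8] z 61.7 tool-x ang 1.5444 F loc [0.69 0.23] 0.96 grip 0.354
shift tool mm [31.8 -0.1 -0.3]
```

View pics/c5.png

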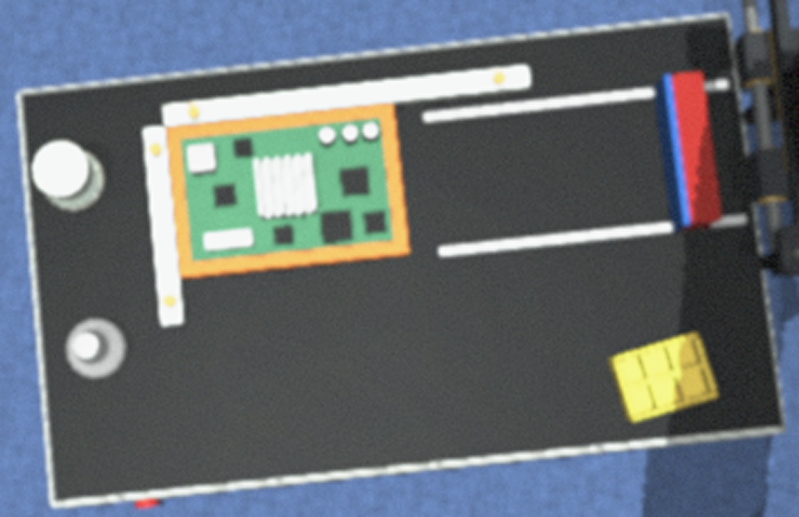

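The picture shows the carrier seated in the corner against both stops, and the jar, nozzle and tray unmoved. The fingers are behind the red back, clear of it. I'll push the clamp.

```bash
python3 -m crank '[[[4,0,0,-0.026,0.3],[5,0,0,0,0.3],[5,0,0,0,0.3],[5,0,0,0,0.3],[5,0,0,0,0.3],[5,0,0,0,0.3],[5,0,0,0,0.3],[0,0,0,0,0.3]]]' >/dev/null;python3 -c "
from h import *
where((45,-75,62))"
```

```text
t 20.18 loc mm [  45.7 -237.4] z 63.5 tool-x ang 1.5726 F loc [0.52 0.28] 0.26 grip 0.355
shift tool mm [162.4  -0.4   1.5]
```

```bash
python3 -m crank '[[[5,0,0,0,0.3],[7,0,0,0,0.3],[7,0,0,0,0.3],[7,0,0,0,0.3],[7,0,0,0,0.3],[7,0,0,0,0.3],[7,0,0,0,0.3],[7,0,0,0,0.3],[7,0,0,0,0.3],[5,0,0,0,0.3]]]' >/dev/null;python3 -c "
from h import *
where((45,-75,62))"
python3 -m crank '[[[7,0,0,0,0.3],[7,0,0,0,0.3],[7,0,0,0,0.3],[7,0,0,0,0.3],[7,0,0,0,0.3],[7,0,0,0,0.3],[7,0,0,0,0.3],[7,0,0,0,0.3],[5,0,0,0,0.3],[0,0,0,0,0.3]]]' >/dev/null;python3 -c "
from h import *
where((45,-75,62))"
```

```text
t 21.02 loc mm [  45.4 -171. ] z 63.1 tool-x ang 1.5724 F loc [ 1.54 -1.37] 3.47 grip 0.35
shift tool mm [96.  -0.3  1.1]
t 21.85 loc mm [  45.  -108.9] z 62.9 tool-x ang 1.5738 F loc [-0.48  0.  ] 0.6 grip 0.35
shift tool mm [33.9  0.1  0.9]
```

```bash
python3 -m crank '[[[4,0,0,0,0.3],[4,0,0,0,0.3],[4,0,0,0,0.3],[4,0,0,0,0.3],[4,0,0,0,0.3],[3,0,0,0,0.3],[3,0,0,0,0.3],[2,0,0,0,0.3],[0,0,0,0,0.3]]]' >/dev/null;python3 -c "
from h import *
where((45,-75,62))"
for i in 1 2 3 4 5 6; do python3 -m crank '[[[1.2,0,0,0,0.3],[0,0,0,0,0.3]]]' >/dev/null;python3 -c "
from h import *
where()"; done
```

```text
t 22.6 loc mm [ 44.9 -82.4] z 62.8 tool-x ang 1.5724 F loc [-0.01  0.01] -0.22 grip 0.347
shift tool mm [7.4 0.1 0.8]
t 22.77 loc mm [ 45.2 -81.8] z 62.9 tool-x ang 1.5717 F loc [-0.3  -1.46] -0.67 grip 0.349
t 22.93 loc mm [ 45.3 -80.9] z 63.0 tool-x ang 1.5716 F loc [-0.36 -1.73] -1.46 grip 0.347
t 23.1 loc mm [ 45.3 -79.6] z 63.0 tool-x ang 1.5716 F loc [-0.82 -2.01] -2.09 grip 0.349
t 23.27 loc mm [ 45.3 -78.3] z 63.0 tool-x ang 1.5717 F loc [-0.08 -2.84] -2.29 grip 0.35
t 23.43 loc mm [ 45.3 -77. ] z 63.0 tool-x ang 1.5719 F loc [ 1.32 -1.4 ] -2.02 grip 0.351
t 23.6 loc mm [ 45.3 -75.7] z 63.0 tool-x ang 1.5719 F loc [ 0.09 -1.69] -2.32 grip 0.35
```

```bash
for i in 1 2 3 4 5; do python3 -m crank '[[[0.8,0,0,0,0.3],[0,0,0,0,0.3]]]' >/dev/null;python3 -c "
from h import *
where()"; done
```

```text
t 23.77 loc mm [ 45.3 -75.1] z 63.1 tool-x ang 1.5717 F loc [ 0.56 -2.52] -1.17 grip 0.349
t 23.93 loc mm [ 45.2 -74.3] z 63.0 tool-x ang 1.5717 F loc [-0.81 -2.38] -1.19 grip 0.352
t 24.1 loc mm [ 45.3 -74. ] z 63.1 tool-x ang 1.5715 F loc [-0.08 -1.77] -0.07 grip 0.351
t 24.27 loc mm [ 45.3 -73.9] z 63.1 tool-x ang 1.571 F loc [ 0.32 -3.88] -1.01 grip 0.353
t 24.43 loc mm [ 45.2 -73.9] z 63.1 tool-x ang 1.5705 F loc [-0.11 -6.31] -1.05 grip 0.347
```

```bash
python3 -m crank '[[[-3,0,0,0,0.3],[-10,0,0,0,0.3],[-20,0,0,0,0.3],[0,0,-30,0,0.3],[0,0,-30,0,0.3],[-30,0,-30,0,0.3],[-40,0,0,0,0.3],[-40,0,0,0,0.3],[-40,0,0,0,0.3],[0,0,0,0,0.3]]]' >/dev/null;python3 -c "
from h import *
where();im=get_image('top');i=im['pixels'][105:325,180:520,::-1];cv2.imwrite('pics/c6.png',cv2.resize(i,None,fx=2.35,fy=2.35,interpolation=2))"
```

```text
t 25.27 loc mm [  43.1 -266.5] z 152.2 tool-x ang 1.5594 F loc [-1.85 -2.41] -1.09 grip 0.351
```

View pics/c6.png

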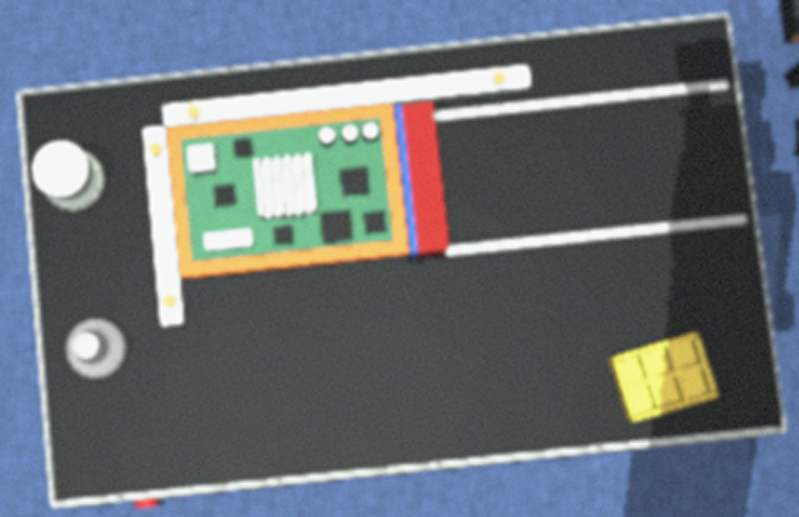

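The picture shows the carrier flush in the corner, the blue jaw against its right edge (columns 395–412), and everything else in place.

```bash
python3 -m crank '[[[0,0,0,0,0.3],[0,0,0,0,0.3],[0,0,0,0,0.3]]]' >/dev/null; python3 -c "
from h import *
print(job.close_job())"
```

```text
the job is handed in; nothing more can be done
None
```

The job is handed in: the carrier sits flush in the corner against both stops, the clamp's blue jaw rests against it, and the jar, nozzle and tray are where they stood; robot time was about 26 s of the 64 s allowed.

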